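Close up the plate reader and start it

TASK

The plate reader on the bench has been left open with a plate loaded. Using only the fingertips and without gripping, lifting or pulling anything, push its front carrier fully home, then push the hinged lid on top down until it is fully shut, then press the larger of the two round buttons all the way down and let it come up again. Do not press the smaller button, do not press the larger one before the lid is shut, and leave the things standing around undisturbed.

Things in the scene. Friction and masses are not known exactly. Their poses are not given: they have to be found in the camera images.
- reader: The plate reader: a low white box fixed on the bench, 200 mm deep (its x), 260 mm wide (its y), 85 mm tall. Origin at the centre of its underside; its front, with the carrier, faces its own -x, z is up. Its top is flat at 85 mm. The carrier and the lid are both centred on its y = +30 mm; the two buttons stand on the console beside the lid, at its y = -90 mm.
- carrier (a joint): How far the carrier drawer is out of the front of the reader, in m: 0 fully home, 0.12 fully out; starts 0.04 to 0.07 out. It moves along the reader's x, in towards +x. It slides with about 2 N of friction and stays where it is left.
- carrier_front (a point): Centre of the flat outer face of the carrier's white front panel, which is 130 mm wide (reader's y), 46 mm tall (11 to 57 mm above the bench), 12 mm thick and faces the reader's -x. When the carrier is home this face stands 12 mm proud of the reader's front. This is the place to push. Axes parallel to the reader's.
- lid (a joint): Opening angle of the lid on top of the reader, in rad: 0 shut flat, 1.4 fully open; starts 0.75 to 1.1. A stiff hinge (about 0.16 N m) holds it at any angle: it does not fall shut.
- lid_hinge (a point): Point on the lid's hinge line, at the middle of its width, 86.5 mm above the bench. The line runs along the reader's y; the lid reaches from it 110 mm towards the reader's front (-x) when shut, and swings up from there as it opens.
- lid_push (a point): Point on the lid's outer (upper) face, at the middle of its width, 92 mm from the hinge line and 18 mm from the free edge; the place to push. The lid is a grey frame with a clear window, 110 x 150 x 8 mm; its underside lies in the plane of the hinge line, the outer face 8 mm above. Axes turn with the lid: its -x points from hinge to free edge, its z out of the outer face.
- start (a joint): Travel of the larger button (28 mm wide), in m: 0 up, 0.006 fully down, pressed vertically downwards. A spring returns it; fully down takes 5 N.
- start_top (a point): Centre of the top of the larger button when up: 107 mm above the bench, 10 mm above its round black housing (44 mm wide). The two buttons stand 100 mm apart, one near the front, one near the back of the console; which is which varies.
- eject (a joint): Travel of the smaller button (14 mm wide), in m: 0 up, 0.006 down. Not to be pressed.
- eject_top (a point): Centre of the top of the smaller button: 107 mm above the bench, in a black housing 30 mm wide.
- vial: Bystander, loose, to be left alone: the small white-capped glass vial (23 mm wide, 54 mm tall). Origin at the centre of its underside.
- reagent_2: Bystander, loose, to be left alone: a brown bottle with a black cap (52 mm wide, 100 mm tall). Origin at the centre of its underside.
- tape_roll: Bystander, loose, to be left alone: a roll of tape lying flat (62 mm wide, 18 mm tall). Origin at the centre of its underside.
- timer: Bystander, loose, to be left alone: a flat white bench timer (58 x 66 x 16 mm). Origin at the centre of its underside.
- marker_black: Bystander, loose, to be left alone: a black marker pen lying down (138 mm long, 16 mm thick). Origin at the centre of its underside.
- pear_bulb: Bystander, loose, to be left alone: a blue rubber bulb (35 mm wide, 58 mm tall). Origin at the centre of its underside.

How it is judged:
By the outcome, as a careful person would: the job done as asked, in the order asked, and still so for the second after the job is handed in, with the robot touching nothing.
It also fails if it takes over 54 s, if anything falls off the work surface, if the arm or the gripper's body presses on something with over 40 N, if the wrist force passes 120 N, or if a joint passes its speed limit or range.

ROBOT

A 6-joint arm with a two-finger parallel gripper is mounted at the origin on a cart in front of the work surface, level with it; the furniture and walls round the work are solid. World frame = base frame: x ahead of the robot, y to its left, z up, the work surface at z = 0. Lengths are in m, angles in rad, forces in N, time in s.
With the tool pointing down it reaches from about 0.425 to 0.95 m from the base axis. Payload 3.5 kg.
Tool frame: the origin (TCP) lies between the finger pads; the fingertips stand 25 mm ahead of it and the grasp point (between the pads) lies 6 mm ahead of it (ctrl.finger_overhang is the distance from the TCP to the fingertips, in m); x points along the fingers, y is the direction in which the jaws open and shut, and the axes are right-handed (so a half turn about x gives the same grasp; the last joint's range is limited). The gripper opens to 85 mm and grips with 20 to 120 N. Pads are 22 mm wide; open, the fingers measure 114 mm over their backs; the gripper's body (76 mm by 85 mm) begins 54 mm behind the grasp point. The pads swing forward as they close: fully open they stand 13 mm farther back than shut.
Start: joints at [-1.456, 0.286, 1.577, -0, 1.279, -0.15], TCP at [0.177, -0.651, 0.256] pointing down, gripper open.
Joint ranges: [-2.77, 2.77], [-0.9, 2.22], [0.21, 2.48], [-1.53, 4.67], [0.24, 2.81], [-2.84, 2.84]. Speed limits (rad/s): [2.79, 2.79, 3.14, 3.14, 3.14, 3.14].

INTERFACE

Orientations are given as a unit quaternion [x, y, z, w].
In Python, from plant import ctrl gives the robot as it stands.
- The arm moves only by the tool play_rows, never from a script. Its argument "targets" is a list of rows, each an object with "delta_pos": the shift along the world's x, y, z normalised to -1 to 1, where 1 is 1000 mm, a list of three; "delta_rot": the turn, a rotation vector about the world's x, y, z normalised to -1 to 1, where 1 is pi rad, a list of three; "claw": the finger opening in mm, from 0 to 85.4. In form: [{"delta_pos": [tx, ty, tz], "delta_rot": [wx, wy, wz], "claw": claw}, ...]. A call has 1 to 20 rows; each row is the pose to reach, as a shift and turn from the pose measured when the call began, turning the shorter way round; what a row does not reach only later rows make up. A row lasts 1/12 s, in which the tool goes at most 41.7 mm and 7.16 degrees, less where a joint would pass 70% of its speed; a pose out of reach is approached as far as the arm can. A call with a number of a shift or a turn outside -1 to 1 is refused whole. A call with a gripper value outside its range is refused whole. The fingers move at their own pace and stop on an object; "newtons" is the grip in N (left out, the last holds). Time passes only in rows, so rows that repeat a pose let the fingers close. It gives the time, the measured TCP pose, the force and the opening at its end, in the units of the state.
- ctrl.get_state(): the state, without advancing time (a new reading comes with each control period).
- ctrl.read_camera(name): name is "scene" or "top"; returns the picture (420x560x3 uint8, blue, green, red); there is no depth.
- ctrl.calibration(name): a dict with "fx", "fy", "cx", "cy" (pixels), "k1" (the pictures are not rectified: a ray, as slopes to the right and down, at radius r is drawn at 1 + k1 r^2 times it, then the intrinsics apply), "camera_from_world" (4x4, takes a point from world to camera coordinates). Camera axes: x right, y down, z forward; pixel columns grow to the right and rows downward; lengths in m; the calibration is good to about 2 mm. A picture is of the moment at which its call begins. calibration takes no time and is no camera call.
- ctrl.sign_off(): hands the job in, once; it reports no verdict.
The state is a dict: "time": time; "qpos": joint angles; "dq": joint speeds; "joint_efforts": joint torques, N m; "eef_pos": TCP position; "tcp_rot": TCP orientation; "contact_force": force on the tool from outside, world axes, zero at the start; "wrist_torque": the same for the moment, N m; "opening": opening from 0.0 (shut) to 1.0 (fully open).
Only numpy, scipy, OpenCV 4.12 (cv2) and the standard library are available. Lean on these libraries where they do the work, as an engineer would, in place of code of your own. Each camera call takes 0.05 s, during which the arm holds its last target. There are 200 camera calls.

## Working session

There is one attempt and no reset: what is moved stays moved. The work goes in short steps, Python scripts to look and compute and a tool call to move; the robot and the scene stay as the last step left them, time stands still between calls to the robot, and variables do not carry over. Pictures are saved under pics/ and viewed, about 8 in all and at most 12, crops included, and the job is handed in when it is done.

Besides the shell and the picture viewer there is one more tool, called after ">>>" in YAML: its name, and indented under it one key for each argument. play_rows: Moves the arm, as the interface text tells. Its arguments: {"type":"object","properties":{"targets":{"type":"array"},"newtons":{"type":"number"}},"required":["targets"]}

```bash
mkdir -p pics
cat > h.py <<'E'
import numpy as np, cv2
from plant import ctrl
def snap(name,fn):
    im=np.array(ctrl.read_camera(name)); cv2.imwrite('pics/'+fn,im); return im
def ray(name,uv):
    c=ctrl.calibration(name); T=np.array(c["camera_from_world"])
    K=np.array([[c["fx"],0,c["cx"]],[0,c["fy"],c["cy"]],[0,0,1]])
    p=cv2.undistortPoints(np.array([[uv]],float),K,np.array([c["k1"],0,0,0,0.]))[0,0]
    R=T[:3,:3]; o=-R.T@T[:3,3]; d=R.T@np.array([p[0],p[1],1]); return o,d/np.linalg.norm(d)
def onz(name,uv,z):
    o,d=ray(name,uv); return o+d*(z-o[2])/d[2]
def proj(name,P):
    c=ctrl.calibration(name); T=np.array(c["camera_from_world"])
    K=np.array([[c["fx"],0,c["cx"]],[0,c["fy"],c["cy"]],[0,0,1]])
    return cv2.projectPoints(np.array(P,float).reshape(-1,1,3),cv2.Rodrigues(T[:3,:3])[0],T[:3,3],K,np.array([c["k1"],0,0,0,0.]))[0][:,0]
E
python3 - <<'E'
from h import *
a=snap('scene','s0.png');b=snap('top','t0.png')
for n in('scene','top'):
    o,d=ray(n,(280,210));print(n,o.round(3),d.round(3))
print(ctrl.get_state())
E
```

```text
scene [-0.342  0.768  1.117] [ 0.586 -0.491 -0.645]
top [0.381 0.002 1.306] [ 0.161 -0.006 -0.987]
{'time': 0.1, 'qpos': array([-1.45597187e+00,  2.87118530e-01,  1.57804765e+00,  5.36677254e-06,
        1.27862274e+00, -1.49967222e-01]), 'dq': array([-0.00059333, -0.00119956, -0.00288007,  0.00061895,  0.00107395,
       -0.00028379]), 'joint_efforts': array([ 6.34056923e-04, -4.07296371e+01, -2.93697882e+01, -1.57340519e-04,
        3.41922845e-03,  5.98226194e-06]), 'eef_pos': array([ 0.17664013, -0.65090589,  0.25504858]), 'tcp_rot': array([ 0.70093362,  0.09412048, -0.7009027 ,  0.09256779]), 'contact_force': array([-0.57031246, -0.77018679, -0.08004962]), 'wrist_torque': array([ 0.01770851, -0.00991399,  0.00066926]), 'opening': 0.9975668942084177}
```

View pics/s0.png

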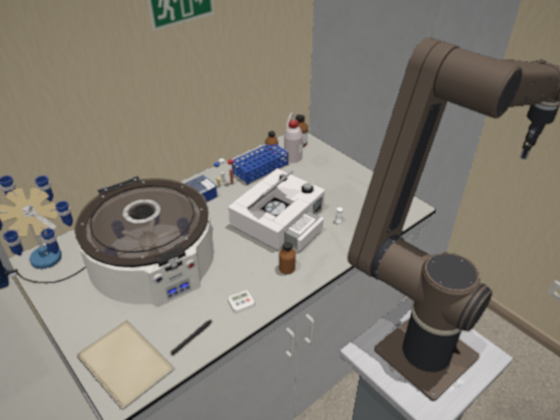

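View pics/t0.png

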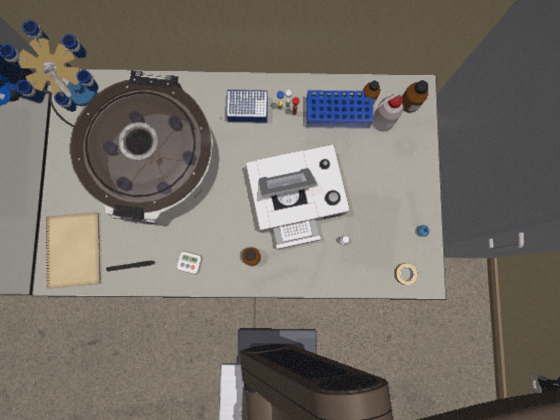

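The top view shows the reader around (297,190), the larger button in front at about (333,198), the smaller one behind at (324,163), and the carrier out at about (297,233). The vial is at (345,240) and the brown bottle at (250,256). I'll zoom in on both views.

Run:
```python
import cv2,numpy as np
t=cv2.imread('pics/t0.png')[135:265,235:365]; s=cv2.imread('pics/s0.png')[160:280,220:350]
cv2.imwrite('pics/t0c.png',cv2.resize(t,None,fx=4.5,fy=4.5,interpolation=cv2.INTER_CUBIC))
cv2.imwrite('pics/s0c.png',cv2.resize(s,None,fx=5,fy=5,interpolation=cv2.INTER_CUBIC))
```

```text
(no output)
```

View pics/t0c.png

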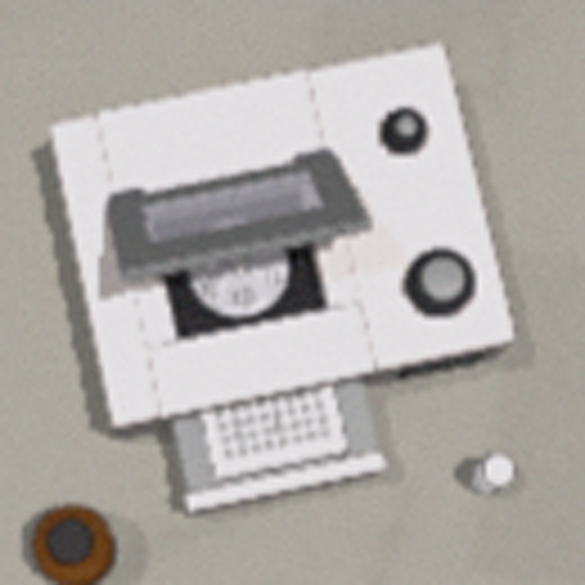

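View pics/s0c.png

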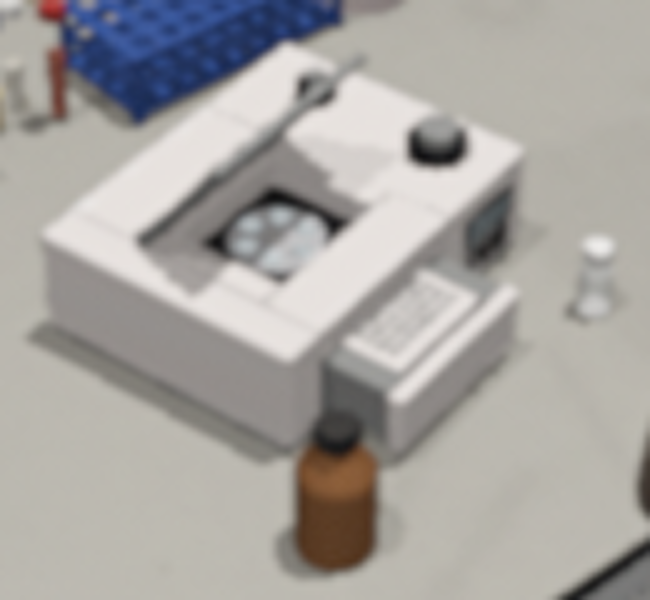

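The crops confirm the large front button, with its cap at crop (442,275), and the small rear one at (404,130). The lid's free edge runs from about (120,280) to (372,228), and the carrier panel's edge from (190,510) to (388,465). Next I'll compute the poses.

```bash
cat > m.py <<'E'
from h import *
def c(p): return ((p[0]+.5)/4.5+234.5,(p[1]+.5)/4.5+134.5)
def s(p): return ((p[0]+.5)/5+219.5,(p[1]+.5)/5+159.5)
BL,BR,FR,FL=[onz('top',c(p),.085)[:2] for p in [(52,127),(440,43),(512,342),(115,427)]]
ex=((BL-FL)+(BR-FR)); ey=((BL-BR)+(FL-FR)); yaw=(np.arctan2(ex[1],ex[0])*200+np.arctan2(-ey[0],ey[1])*260)/460
ctr=(BL+BR+FR+FL)/4
if __name__=='__main__':
    print('sides',[np.linalg.norm(v).round(3) for v in(BL-FL,BR-FR,BL-BR,FL-FR)])
    print('yaws',np.arctan2(ex[1],ex[0]),np.arctan2(-ey[0],ey[1]),'ctr',ctr)
st=onz('top',c((442,274)),.107);ej=onz('top',c((405,128)),.107)
R=np.array([[np.cos(yaw),-np.sin(yaw)],[np.sin(yaw),np.cos(yaw)]])
loc=lambda p:R.T@(np.array(p[:2])-ctr)
W=lambda x,y,z=0:np.r_[ctr+R@[x,y],z]
if __name__=='__main__':
    print('start',st,loc(st),'eject',ej,loc(ej), 'scene start',onz('scene',s((439,133)),.107))
    # scene top corners
    for p in [(45,232),(288,45),(522,150),(290,358)]: print('sc corner',loc(onz('scene',s(p),.085)))
    for p in [(190,497),(388,458),(190,511),(388,467)]: print('panel z57',loc(onz('top',c(p),.057)))
    for p in [(390,403),(518,292)]: print('sc panel',loc(onz('scene',s(p),.057)))
    # lid edges: intersect ray with vertical planes
    for n,p in [('top',c((246,256))),('top',c((222,172)))]:
        o,d=ray(n,p); o2=np.r_[loc(o),o[2]];d2=np.r_[R.T@d[:2],d[2]]
        t=(30-1000*o2[1])/1000/d2[1]; print('mid at y30',(o2+t*d2))
        for z in (.085,.09,.15,.16,.17,.18,.19): print(z,loc(onz(n,p,z)).round(4))
    for z in (.15,.16,.17,.18,.19): print('L',loc(onz('top',c((120,280)),z)).round(4),'R',loc(onz('top',c((372,228)),z)).round(4),'scR',loc(onz('scene',s((364,60)),z)).round(4))
    print('vial',onz('top',c((495,470)),.054),onz('scene',s((595,310)),.0),'bottle',onz('top',c((70,538)),.1))
    t=ctrl.get_state()
E
python3 m.py
```

```text
sides [np.float64(0.196), np.float64(0.199), np.float64(0.254), np.float64(0.254)]
yaws 0.22294720788668754 0.22939758894555762 ctr [ 0.64855286 -0.0521598 ]
start [ 0.61904075 -0.15145143  0.107     ] [-0.05106446 -0.09012332] eject [ 0.71182905 -0.12892114  0.107     ] [ 0.04441357 -0.08901469] scene start [ 0.60897222 -0.1452202   0.107     ]
sc corner [0.09814486 0.12803379]
sc corner [ 0.09712685 -0.12580132]
sc corner [-0.09803812 -0.12331677]
sc corner [-0.09757996  0.1294403 ]
panel z57 [-0.14869008  0.09071139]
panel z57 [-0.15135081 -0.03739625]
panel z57 [-0.15733056  0.092591  ]
panel z57 [-0.15693237 -0.03608869]
sc panel [-0.15158815  0.10119327]
sc panel [-0.15757829 -0.03025118]
mid at y30 [-0.02497556  0.03        0.16188424]
0.085 [-0.01    0.0244]
0.09 [-0.0109  0.0248]
0.15 [-0.0227  0.0291]
0.16 [-0.0246  0.0299]
0.17 [-0.0266  0.0306]
0.18 [-0.0285  0.0313]
0.19 [-0.0305  0.032 ]
mid at y30 [0.03776122 0.03       0.12042424]
0.085 [0.0463 0.0275]
0.09 [0.0451 0.0279]
0.15 [0.0306 0.0321]
0.16 [0.0282 0.0328]
0.17 [0.0258 0.0335]
0.18 [0.0234 0.0342]
0.19 [0.021  0.0349]
L [-0.021   0.1056] R [-0.022  -0.0483] scR [-0.0075 -0.0696]
L [-0.023   0.1057] R [-0.0239 -0.0469] scR [-0.0155 -0.0583]
L [-0.0249  0.1057] R [-0.0259 -0.0455] scR [-0.0235 -0.047 ]
L [-0.0269  0.1058] R [-0.0278 -0.0441] scR [-0.0315 -0.0357]
L [-0.0289  0.1058] R [-0.0298 -0.0427] scR [-0.0395 -0.0244]
vial [ 0.50291635 -0.19105066  0.054     ] [ 0.5010876 -0.190886   0.       ] bottle [0.45405092 0.07540061 0.1       ]
```

Run:
```python
from m import *
from scipy.spatial.transform import Rotation as Q
print(ctrl.finger_overhang)
S=ctrl.get_state(); r=Q.from_quat(S['tcp_rot']); M=r.as_matrix(); print(M.round(3))
ty=M[:2,1]; a=np.arctan2(ty[1],ty[0]); print('tool y az',a,'q1',S['qpos'][0],'yaw',yaw)
for k in range(-2,3):
    t=yaw+k*np.pi/2; D=(Q.from_euler('z',t)*Q.from_matrix(np.array([[0,1,0],[0,0,1.],[-1,0,0]]).T if 0 else np.array([[0,1,0],[0,0,-1],[-1,0,0]],float)))
    # desired: x down, y az t, z = x cross y
    x=np.array([0,0,-1.]);y=np.array([np.cos(t),np.sin(t),0]);z=np.cross(x,y)
    D=Q.from_matrix(np.c_[x,y,z]); rv=(D*r.inv()).as_rotvec(); print(k,t,(rv/np.pi).round(4))
for n,l in [('carrier start',(-.20,.03)),('panel',(-.155,.03)),('home',(-.112,.03)),('lid',(-.005,.03)),('lidend',(-.046,.03)),('startb',(-.05,-.09))]: print(n,W(*l)[:2].round(4))
```

```text
0.025
[[-0.     0.262 -0.965]
 [ 0.002 -0.965 -0.262]
 [-1.    -0.002 -0.   ]]
tool y az -1.3060058417611522 q1 -1.4559718741748888 yaw 0.22659307544170107
-2 -2.914999578148092 [-6.000e-04  5.000e-04 -5.122e-01]
-1 -1.3442032513531954 [-0.0007 -0.0001 -0.0122]
0 0.22659307544170107 [-0.0005 -0.0006  0.4878]
1 1.7973894022365977 [ 1.000e-04 -1.100e-03  9.878e-01]
2 3.3681857290314943 [-6.000e-04  5.000e-04 -5.122e-01]
carrier start [ 0.4469 -0.0679]
panel [ 0.4908 -0.0577]
home [ 0.5327 -0.0481]
lid [ 0.6369 -0.024 ]
lidend [ 0.597  -0.0333]
startb [ 0.6201 -0.1511]
```

>>> play_rows:
  targets:
    - {"delta_pos": [0.253,0.301,0.0],"delta_rot": [0,0,-0.012],"claw": 0}
    - {"delta_pos": [0.253,0.301,0.0],"delta_rot": [0,0,-0.012],"claw": 0}
    - {"delta_pos": [0.253,0.301,0.0],"delta_rot": [0,0,-0.012],"claw": 0}
    - {"delta_pos": [0.253,0.301,0.0],"delta_rot": [0,0,-0.012],"claw": 0}
    - {"delta_pos": [0.253,0.301,0.0],"delta_rot": [0,0,-0.012],"claw": 0}
    - {"delta_pos": [0.253,0.301,0.0],"delta_rot": [0,0,-0.012],"claw": 0}
    - {"delta_pos": [0.253,0.301,0.0],"delta_rot": [0,0,-0.012],"claw": 0}
    - {"delta_pos": [0.253,0.301,0.0],"delta_rot": [0,0,-0.012],"claw": 0}
    - {"delta_pos": [0.253,0.301,0.0],"delta_rot": [0,0,-0.012],"claw": 0}
    - {"delta_pos": [0.253,0.301,0.0],"delta_rot": [0,0,-0.012],"claw": 0}
    - {"delta_pos": [0.285,0.5865,0.0],"delta_rot": [0,0,-0.012],"claw": 0}
    - {"delta_pos": [0.285,0.5865,0.0],"delta_rot": [0,0,-0.012],"claw": 0}
    - {"delta_pos": [0.285,0.5865,0.0],"delta_rot": [0,0,-0.012],"claw": 0}
    - {"delta_pos": [0.285,0.5865,0.0],"delta_rot": [0,0,-0.012],"claw": 0}
    - {"delta_pos": [0.285,0.5865,0.0],"delta_rot": [0,0,-0.012],"claw": 0}
    - {"delta_pos": [0.285,0.5865,0.0],"delta_rot": [0,0,-0.012],"claw": 0}
    - {"delta_pos": [0.285,0.5865,0.0],"delta_rot": [0,0,-0.012],"claw": 0}
    - {"delta_pos": [0.285,0.5865,0.0],"delta_rot": [0,0,-0.012],"claw": 0}
    - {"delta_pos": [0.285,0.5865,0.0],"delta_rot": [0,0,-0.012],"claw": 0}
    - {"delta_pos": [0.285,0.5865,0.0],"delta_rot": [0,0,-0.012],"claw": 0}

```text
time: 1.77
eef_pos: [0.4615, -0.0645, 0.2548]
tcp_rot: [-0.702, -0.081, 0.703, -0.08]
contact_force: [-0.1, 0.1, 0.5]
opening: -0.0
```

>>> play_rows:
  targets:
    - {"delta_pos": [0,0,-0.04],"delta_rot": [0,0,0],"claw": 0}
    - {"delta_pos": [0,0,-0.08],"delta_rot": [0,0,0],"claw": 0}
    - {"delta_pos": [0,0,-0.12],"delta_rot": [0,0,0],"claw": 0}
    - {"delta_pos": [0,0,-0.15],"delta_rot": [0,0,0],"claw": 0}
    - {"delta_pos": [0,0,-0.175],"delta_rot": [0,0,0],"claw": 0}
    - {"delta_pos": [0,0,-0.195],"delta_rot": [0,0,0],"claw": 0}
    - {"delta_pos": [0,0,-0.195],"delta_rot": [0,0,0],"claw": 0}
    - {"delta_pos": [0,0,-0.195],"delta_rot": [0,0,0],"claw": 0}

```text
time: 2.43
eef_pos: [0.4607, -0.0656, 0.0589]
tcp_rot: [-0.701, -0.081, 0.704, -0.078]
contact_force: [0.5, 0.3, 0.7]
opening: -0.001
```

Run:
```python
from h import *
t=snap('top','t1.png')[130:280,230:380]; s=snap('scene','s1.png')[130:280,220:370]
cv2.imwrite('pics/c1.png',cv2.resize(np.hstack([t,s]),None,fx=2.6,fy=2.6,interpolation=cv2.INTER_CUBIC))
```

```text
(no output)
```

View pics/c1.png

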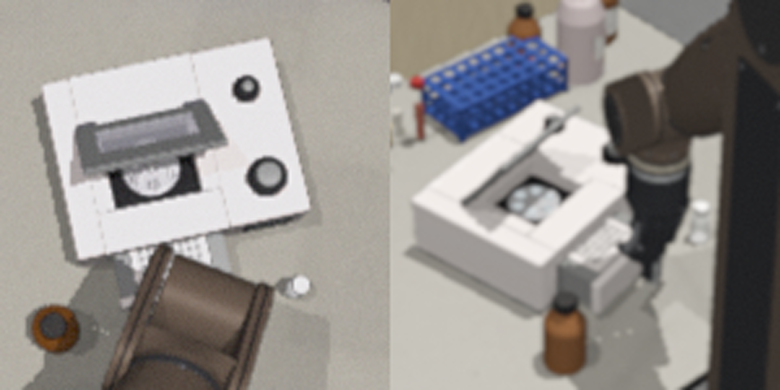

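>>> play_rows:
  targets:
    - {"delta_pos": [0.008,0.002,0],"delta_rot": [0,0,0],"claw": 0}
    - {"delta_pos": [0.016,0.0037,0],"delta_rot": [0,0,0],"claw": 0}
    - {"delta_pos": [0.022,0.0051,0],"delta_rot": [0,0,0],"claw": 0}
    - {"delta_pos": [0.028,0.0065,0],"delta_rot": [0,0,0],"claw": 0}
    - {"delta_pos": [0.033,0.0076,0],"delta_rot": [0,0,0],"claw": 0}
    - {"delta_pos": [0.038,0.0088,0],"delta_rot": [0,0,0],"claw": 0}
    - {"delta_pos": [0.043,0.01,0],"delta_rot": [0,0,0],"claw": 0}
    - {"delta_pos": [0.048,0.0111,0],"delta_rot": [0,0,0],"claw": 0}
    - {"delta_pos": [0.052,0.012,0],"delta_rot": [0,0,0],"claw": 0}
    - {"delta_pos": [0.055,0.0127,0],"delta_rot": [0,0,0],"claw": 0}

```text
time: 3.37
eef_pos: [0.518, -0.0528, 0.0611]
tcp_rot: [0.703, 0.08, -0.702, 0.08]
contact_force: [-2.5, -0.8, 1.3]
opening: -0.0
```

>>> play_rows:
  targets:
    - {"delta_pos": [0.002,0.0005,0],"delta_rot": [0,0,0],"claw": 0}
    - {"delta_pos": [0.004,0.0009,0],"delta_rot": [0,0,0],"claw": 0}
    - {"delta_pos": [0.006,0.0014,0],"delta_rot": [0,0,0],"claw": 0}
    - {"delta_pos": [0.006,0.0014,0],"delta_rot": [0,0,0],"claw": 0}

```text
time: 3.7
eef_pos: [0.5243, -0.0513, 0.061]
tcp_rot: [0.703, 0.08, -0.702, 0.079]
contact_force: [-0.5, -0.1, -0.1]
opening: 0.001
```

>>> play_rows:
  targets:
    - {"delta_pos": [0.002,0.0005,0],"delta_rot": [0,0,0],"claw": 0}
    - {"delta_pos": [0.004,0.0009,0],"delta_rot": [0,0,0],"claw": 0}
    - {"delta_pos": [0.006,0.0014,0],"delta_rot": [0,0,0],"claw": 0}

```text
time: 3.95
eef_pos: [0.5255, -0.0508, 0.0608]
tcp_rot: [-0.697, -0.081, 0.708, -0.081]
contact_force: [-24.9, -8.7, 18.7]
opening: 0.0
```

>>> play_rows:
  targets:
    - {"delta_pos": [-0.015,-0.0035,0],"delta_rot": [0,0,0],"claw": 0}
    - {"delta_pos": [-0.039,-0.009,0],"delta_rot": [0,0,0],"claw": 0}
    - {"delta_pos": [-0.039,-0.009,0],"delta_rot": [0,0,0],"claw": 0}
    - {"delta_pos": [-0.039,-0.009,0.04],"delta_rot": [0,0,0],"claw": 0}
    - {"delta_pos": [-0.039,-0.009,0.08],"delta_rot": [0,0,0],"claw": 0}
    - {"delta_pos": [-0.039,-0.009,0.12],"delta_rot": [0,0,0],"claw": 0}
    - {"delta_pos": [-0.039,-0.009,0.16],"delta_rot": [0,0,0],"claw": 0}
    - {"delta_pos": [-0.039,-0.009,0.2],"delta_rot": [0,0,0],"claw": 0}
    - {"delta_pos": [-0.039,-0.009,0.21],"delta_rot": [0,0,0],"claw": 0}
    - {"delta_pos": [0,0,0.21],"delta_rot": [0,0,0],"claw": 0}
    - {"delta_pos": [0.04,0.0095,0.21],"delta_rot": [0,0,0],"claw": 0}
    - {"delta_pos": [0.08,0.019,0.21],"delta_rot": [0,0,0],"claw": 0}
    - {"delta_pos": [0.115,0.0275,0.21],"delta_rot": [0,0,0],"claw": 0}
    - {"delta_pos": [0.136,0.0323,0.21],"delta_rot": [0,0,0],"claw": 0}
    - {"delta_pos": [0.136,0.0323,0.21],"delta_rot": [0,0,0],"claw": 0}
    - {"delta_pos": [0.136,0.0323,0.21],"delta_rot": [0,0,0],"claw": 0}

```text
time: 5.28
eef_pos: [0.6624, -0.018, 0.2696]
tcp_rot: [-0.697, -0.082, 0.708, -0.081]
contact_force: [-0.8, -0.0, -0.2]
opening: 0.003
```

Run:
```python
from h import *
t=snap('top','t2.png')[130:280,230:380]; s=snap('scene','s2.png')[110:260,220:370]
cv2.imwrite('pics/c2.png',cv2.resize(np.hstack([t,s]),None,fx=2.6,fy=2.6,interpolation=cv2.INTER_CUBIC))
```

```text
(no output)
```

View pics/c2.png

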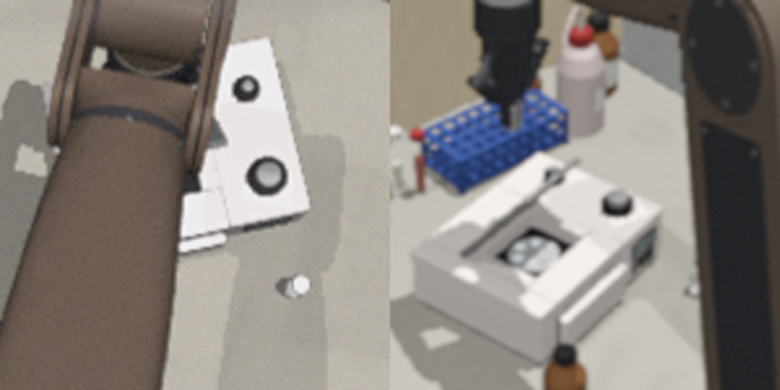

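The carrier now looks home: only the thin panel stands proud of the front at (600,310). The fingertips hover above the lid. Now I'll push the lid along its arc.

>>> play_rows:
  targets:
    - {"delta_pos": [0.0098,0.0021,-0.035],"delta_rot": [0,0,0],"claw": 0}
    - {"delta_pos": [0.0098,0.0021,-0.0695],"delta_rot": [0,0,0],"claw": 0}
    - {"delta_pos": [0.0098,0.0021,-0.0695],"delta_rot": [0,0,0],"claw": 0}
    - {"delta_pos": [0.0015,0,-0.073],"delta_rot": [0,0,0],"claw": 0}
    - {"delta_pos": [-0.007,-0.0018,-0.0764],"delta_rot": [0,0,0],"claw": 0}
    - {"delta_pos": [-0.0125,-0.003,-0.08],"delta_rot": [0,0,0],"claw": 0}
    - {"delta_pos": [-0.0184,-0.0044,-0.0837],"delta_rot": [0,0,0],"claw": 0}
    - {"delta_pos": [-0.0235,-0.0055,-0.088],"delta_rot": [0,0,0],"claw": 0}
    - {"delta_pos": [-0.0286,-0.0067,-0.0927],"delta_rot": [0,0,0],"claw": 0}
    - {"delta_pos": [-0.033,-0.0078,-0.098],"delta_rot": [0,0,0],"claw": 0}
    - {"delta_pos": [-0.0374,-0.0088,-0.1032],"delta_rot": [0,0,0],"claw": 0}

```text
time: 6.3
eef_pos: [0.6236, -0.0275, 0.1674]
tcp_rot: [-0.698, -0.081, 0.707, -0.081]
contact_force: [-0.2, -1.1, 1.7]
opening: -0.0
```

>>> play_rows:
  targets:
    - {"delta_pos": [-0.003,-0.0005,-0.006],"delta_rot": [0,0,0],"claw": 0}
    - {"delta_pos": [-0.0058,-0.0009,-0.0127],"delta_rot": [0,0,0],"claw": 0}
    - {"delta_pos": [-0.0077,-0.0014,-0.0168],"delta_rot": [0,0,0],"claw": 0}
    - {"delta_pos": [-0.0096,-0.0018,-0.021],"delta_rot": [0,0,0],"claw": 0}
    - {"delta_pos": [-0.0111,-0.0022,-0.0254],"delta_rot": [0,0,0],"claw": 0}
    - {"delta_pos": [-0.0126,-0.0025,-0.0298],"delta_rot": [0,0,0],"claw": 0}
    - {"delta_pos": [-0.0136,-0.0028,-0.034],"delta_rot": [0,0,0],"claw": 0}
    - {"delta_pos": [-0.0146,-0.003,-0.0388],"delta_rot": [0,0,0],"claw": 0}
    - {"delta_pos": [-0.0153,-0.0032,-0.0425],"delta_rot": [0,0,0],"claw": 0}

```text
time: 7.05
eef_pos: [0.6081, -0.0306, 0.1242]
tcp_rot: [-0.697, -0.081, 0.707, -0.081]
contact_force: [-0.6, 0.0, 1.3]
opening: -0.003
```

>>> play_rows:
  targets:
    - {"delta_pos": [0,0,-0.002],"delta_rot": [0,0,0],"claw": 0}
    - {"delta_pos": [0,0,-0.004],"delta_rot": [0,0,0],"claw": 0}
    - {"delta_pos": [0,0,-0.0055],"delta_rot": [0,0,0],"claw": 0}
    - {"delta_pos": [0,0,-0.007],"delta_rot": [0,0,0],"claw": 0}

```text
time: 7.38
eef_pos: [0.608, -0.0307, 0.1191]
tcp_rot: [-0.697, -0.082, 0.708, -0.081]
contact_force: [-7.2, 1.0, 15.9]
opening: 0.001
```

>>> play_rows:
  targets:
    - {"delta_pos": [0,0,-0.002],"delta_rot": [0,0,0],"claw": 0}
    - {"delta_pos": [0,0,-0.002],"delta_rot": [0,0,0],"claw": 0}
    - {"delta_pos": [0,0,0.03],"delta_rot": [0,0,0],"claw": 0}
    - {"delta_pos": [0,0,0.07],"delta_rot": [0,0,0],"claw": 0}
    - {"delta_pos": [0,-0.04,0.09],"delta_rot": [0,0,0],"claw": 0}
    - {"delta_pos": [0.005,-0.08,0.09],"delta_rot": [0,0,0],"claw": 0}
    - {"delta_pos": [0.011,-0.12,0.09],"delta_rot": [0,0,0],"claw": 0}
    - {"delta_pos": [0.011,-0.12,0.09],"delta_rot": [0,0,0],"claw": 0}
    - {"delta_pos": [0.011,-0.12,0.09],"delta_rot": [0,0,0],"claw": 0}

```text
time: 8.13
eef_pos: [0.6191, -0.1527, 0.209]
tcp_rot: [-0.697, -0.08, 0.708, -0.079]
contact_force: [-0.3, -0.5, -0.4]
opening: 0.002
```

Run:
```python
from h import *
t=snap('top','t3.png')[130:280,230:380]; s=snap('scene','s3.png')[130:280,220:370]
cv2.imwrite('pics/c3.png',cv2.resize(np.hstack([t,s]),None,fx=2.6,fy=2.6,interpolation=cv2.INTER_CUBIC))
```

```text
(no output)
```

View pics/c3.png

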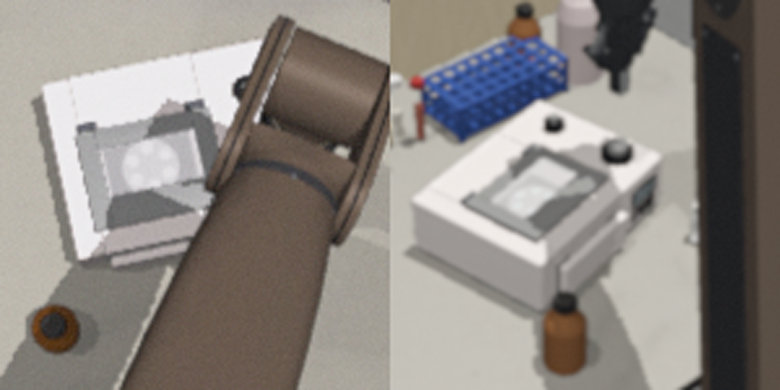

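The lid lies flat on the top. It covers (80,100)–(215,230) in the top view and is flush in the scene view. Next I'll press the large front button.

>>> play_rows:
  targets:
    - {"delta_pos": [0.0005,0.0015,-0.03],"delta_rot": [0,0,0],"claw": 0}
    - {"delta_pos": [0.0005,0.0015,-0.055],"delta_rot": [0,0,0],"claw": 0}
    - {"delta_pos": [0.0005,0.0015,-0.07],"delta_rot": [0,0,0],"claw": 0}
    - {"delta_pos": [0.0005,0.0015,-0.075],"delta_rot": [0,0,0],"claw": 0}
    - {"delta_pos": [0.0005,0.0015,-0.078],"delta_rot": [0,0,0],"claw": 0}
    - {"delta_pos": [0.0005,0.0015,-0.08],"delta_rot": [0,0,0],"claw": 0}
    - {"delta_pos": [0.0005,0.0015,-0.082],"delta_rot": [0,0,0],"claw": 0}
    - {"delta_pos": [0.0005,0.0015,-0.083],"delta_rot": [0,0,0],"claw": 0}
    - {"delta_pos": [0.0005,0.0015,-0.083],"delta_rot": [0,0,0],"claw": 0}

```text
time: 8.98
eef_pos: [0.6202, -0.1483, 0.1269]
tcp_rot: [-0.697, -0.082, 0.707, -0.08]
contact_force: [-0.7, 2.7, 4.3]
opening: -0.002
```

>>> play_rows:
  targets:
    - {"delta_pos": [0,-0.002,-0.001],"delta_rot": [0,0,0],"claw": 0}
    - {"delta_pos": [0,-0.002,-0.002],"delta_rot": [0,0,0],"claw": 0}
    - {"delta_pos": [0,-0.002,-0.003],"delta_rot": [0,0,0],"claw": 0}
    - {"delta_pos": [0,-0.002,-0.003],"delta_rot": [0,0,0],"claw": 0}

```text
time: 9.32
eef_pos: [0.6212, -0.1506, 0.126]
tcp_rot: [-0.698, -0.081, 0.707, -0.08]
contact_force: [-1.8, 2.9, 9.1]
opening: 0.002
```

>>> play_rows:
  targets:
    - {"delta_pos": [0,0,-0.003],"delta_rot": [0,0,0],"claw": 0}
    - {"delta_pos": [0,0,-0.004],"delta_rot": [0,0,0],"claw": 0}
    - {"delta_pos": [0,0,-0.004],"delta_rot": [0,0,0],"claw": 0}

```text
time: 9.57
eef_pos: [0.6213, -0.1507, 0.1259]
tcp_rot: [-0.698, -0.082, 0.707, -0.08]
contact_force: [-7.2, 5.7, 17.3]
opening: 0.002
```

>>> play_rows:
  targets:
    - {"delta_pos": [0,0,0.02],"delta_rot": [0,0,0],"claw": 0}
    - {"delta_pos": [0,0,0.06],"delta_rot": [0,0,0],"claw": 0}
    - {"delta_pos": [0,0,0.1],"delta_rot": [0,0,0],"claw": 0}
    - {"delta_pos": [0,0,0.13],"delta_rot": [0,0,0],"claw": 0}
    - {"delta_pos": [0,-0.04,0.13],"delta_rot": [0,0,0],"claw": 0}
    - {"delta_pos": [-0.02,-0.08,0.13],"delta_rot": [0,0,0],"claw": 0}
    - {"delta_pos": [-0.04,-0.12,0.13],"delta_rot": [0,0,0],"claw": 0}
    - {"delta_pos": [-0.06,-0.16,0.13],"delta_rot": [0,0,0],"claw": 0}
    - {"delta_pos": [-0.08,-0.2,0.13],"delta_rot": [0,0,0],"claw": 0}
    - {"delta_pos": [-0.1,-0.24,0.13],"delta_rot": [0,0,0],"claw": 0}
    - {"delta_pos": [-0.12,-0.27,0.13],"delta_rot": [0,0,0],"claw": 0}
    - {"delta_pos": [-0.14,-0.3,0.13],"delta_rot": [0,0,0],"claw": 0}
    - {"delta_pos": [-0.14,-0.3,0.13],"delta_rot": [0,0,0],"claw": 0}

```text
time: 10.65
eef_pos: [0.4767, -0.457, 0.2547]
tcp_rot: [-0.697, -0.078, 0.708, -0.079]
contact_force: [1.6, 1.0, -0.5]
opening: 0.002
```

Run:
```python
from h import *
T=snap('top','t4.png'); S=snap('scene','s4.png')
t=T[130:290,230:380]; s=S[130:290,220:370]
cv2.imwrite('pics/c4.png',cv2.resize(np.hstack([t,s]),None,fx=2.6,fy=2.6,interpolation=cv2.INTER_CUBIC))
from m import W
for l in (-.1,-.112): print(l, [proj('top',W(l,y,.057))[0].round(1) for y in (.095,-.035)])
st=ctrl.get_state();print(st['eef_pos'],st['contact_force'])
```

```text
-0.1 [array([271.7, 228.8]), array([316. , 219.2])]
-0.112 [array([272.6, 232.8]), array([316.9, 223.2])]
[ 0.47950173 -0.45288175  0.25470851] [ 0.24314057 -0.0214609  -0.73988998]
```

View pics/c4.png

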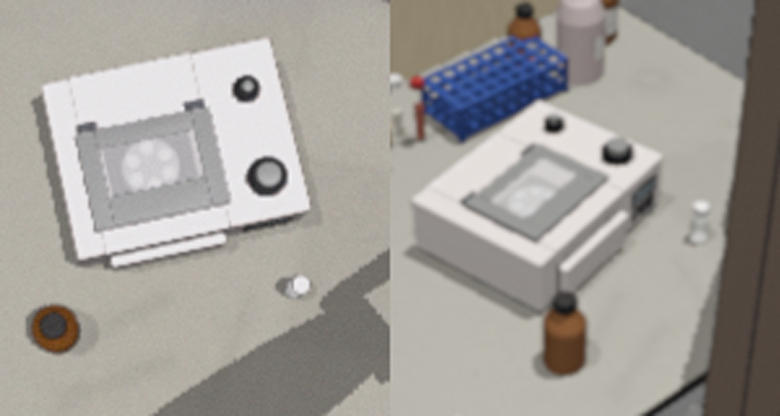

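The carrier panel's edge is at full-frame pixel (273,232)–(316.5,222.7). I predicted (272.6,232.8)–(316.9,223.2) for fully home, so they match. The lid is flat, the button is back up, and the vial and bottle are where they were.

```bash
python3 -c "
from plant import ctrl; print(ctrl.sign_off())"
```

```text
the job is handed in; nothing more can be done
None
```

The job is done and handed in, using only the closed fingertips, at about 11 s of the 54 s allowed. I pushed the carrier home, pushed the lid shut, then pressed and released the larger (front) button, in that order.

- **Carrier:** the push ended at a hard stop of about 25 N along x. In the last top image its front edge is within about 1 pixel of where it should be when home.
- **Lid:** it reached a hard stop of about 16 N with the fingertips at 94 mm, which matches the lid's outer face when shut. It lies flat in both final views.
- **Larger button:** the fingertips stopped 6 mm below its top at about 17 N, against the 5 N needed. It looks fully up again in the last picture, though I judged that by eye.
- **Smaller button and bystanders:** the smaller button was never approached. The vial and brown bottle look unmoved. I did not check the other four bystanders in the last pictures, but the arm stayed well away from them.

The wrist force never read above about 33 N (limit 120 N), and no check failed. One early measurement disagreed: the scene camera put the button about 12 mm from the top camera's estimate. I used the top view because it fitted the reader's stated layout.

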